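Unstack two glued frames and pile the spacer plates

ROBOT

A 6-joint arm with a two-finger parallel gripper is mounted at the origin on the work surface; the furniture and walls round the work are solid. World frame = base frame: x ahead of the robot, y to its left, z up, the work surface at z = 0. Lengths are in mm, angles in rad, forces in N, time in s.
With the tool pointing down it reaches from about 275 to 825 mm from the base axis. Payload 5.2 kg.
Tool frame: the origin (TCP) lies at the very end of the fingers, on their centre line; the grasp point (between the pads) lies 19 mm behind it; z points along the fingers, y is the line along which they close (so a half turn about z gives the same grasp; the last joint's range is limited). The gripper opens to 93 mm and grips with 3 to 60 N. Pads are 15 mm wide; open, the fingers measure 128 mm over their backs; the gripper's body (75 mm by 188 mm) begins 65 mm behind the grasp point.
Start: joints at [-1.488, 0.259, 1.535, -0, 1.348, -0.203], TCP at [155.08, -527.689, 218.653] pointing down, gripper open.
Joint ranges: [-3.14, 3.14], [-0.91, 2.08], [0.19, 2.58], [-1.22, 4.36], [0.22, 2.71], [-3.12, 3.12]. Speed limits (rad/s): [2.57, 2.57, 3.14, 3.14, 3.14, 3.14].

INTERFACE

Orientations are given as [roll, pitch, yaw] about the fixed x, y, z axes, in that order (R = Rz(yaw) Ry(pitch) Rx(roll)).
In Python, from bench import robot gives the robot as it stands. The module is installed in compiled form; this text tells all that it offers. Calls block until the motion is done:
- robot.move_ptp(position, orientation): joint-space move of the TCP to a pose.
- robot.move_linear(position, ori=None, speed=150, f_stop=None): straight line of the TCP; ori=None keeps the orientation; speed is the mean speed in mm/s. With f_stop (N) it stops when the force on the tool has changed by that much, and returns True; else False.
- robot.move_j(angles): joint-space move.
- robot.move_gripper(opening): opening from 0.0 (shut) to 1.0 (fully open); the grip force is fixed at half the most; returns when the fingers have stopped.
- robot.sleep(seconds).
- robot.inverse_kinematics(position, orientation): joint angles nearest the present ones, or None.
- robot.get_image(name): name is "side" or "top"; returns a dict with "img" (400x640x3 uint8, blue, green, red), "fovy" (degrees; the focal length in pixels is half the picture's height over the tangent of half this angle, whatever the lens; pixels are square), "cx", "cy" (the principal point, pixels), "k1" (the pictures are not rectified: a ray, as slopes to the right and down, at radius r is drawn at 1 + k1 r^2 times it, then the intrinsics apply), "eye" and "orientation" of the camera in the world. Camera axes: x right, y down, z forward; pixel columns grow to the right and rows downward; lengths in mm; the calibration is good to about 2 mm. A picture is of the moment at which its call begins. There is no depth.
A pose or a line that the arm cannot do raises robot.MotionError and nothing moves.
- robot.hand_in(): hands the job in; it is judged then, once.
Readings, each from a call of its own:
- robot.current_t(): time.
- robot.current_qpos(): joint angles.
- robot.current_joint_vel(): joint speeds.
- robot.current_joint_efforts(): joint torques, N m.
- robot.current_tcp_pos(): TCP position.
- robot.current_eef_rot(): TCP orientation.
- robot.current_contact_force(): force on the tool from outside, world axes, zero at the start.
- robot.current_ft_torque(): the same for the moment, N m.
- robot.current_gripper_width(): opening from 0.0 (shut) to 1.0 (fully open).
- robot.current_finger_force(): force on a finger pad.
Only numpy, scipy, OpenCV 4.12 (cv2) and the standard library are available. Lean on these libraries where they do the work, as an engineer would, in place of code of your own. Each camera call takes 0.05 s, during which the arm holds its last target. There are 200 camera calls.

TASK

The glue has set: take the stack on the plywood base board apart. Lay the red frame and then, once the blue spacer plate is off, the dark wooden frame flat in the wooden tray, one in each bay; put the spacer plate squarely on top of the other blue plate lying by itself on the table, edges flush, leaving that one where it lies. Set everything down rather than dropping it, and leave the other things on the table alone.

Things in the scene. Friction and masses are not known exactly. Their poses are not given: they have to be found in the camera images.
- upper_frame: Red rectangular picture frame lying flat on top of the stack, 132 (its x) x 60 (its y) x 16 mm high, all four rails 14 mm wide round a 104 x 32 mm opening, about 90 g. Origin at the centre of its underside, z up. Best gripped across its 60 mm width.
- lower_frame: Dark wooden frame of the same form, size and weight, at the bottom of the stack, on the base board under the spacer plate. Origin at the centre of its underside, z up.
- spacer_plate: Spacer plate: rigid blue-anodised aluminium plate 150 (its x) x 68 (its y) x 8 mm thick, about 200 g, between the two frames; it overhangs the lower frame by about 4 mm along the sides and 9 mm at the ends. Origin at the centre of its underside, z up.
- first_plate: First plate of the plate pile: an identical loose blue plate (150 x 68 x 8 mm) lying by itself on the table; the spacer plate goes on top of it, long sides parallel. Origin at the centre of its underside, z up.
- tray: Fixed shallow wooden tray, 170 (its x) x 218 (its y) mm. Floor 5 mm thick, lips and the middle divider 6 mm thick and 11 mm high over the table (6 mm over the floor). The divider runs along x through the centre and makes two bays, each 158 (x) x 100 (y) mm inside. Origin at the centre of the underside, z up.
- bay_a (a point): Centre of the floor of the tray's bay on its +y side, 5 mm above the table; axes as the tray. A frame lies here with its long side along the tray's x.
- bay_b (a point): Centre of the floor of the tray's bay on its -y side, 5 mm above the table; axes as the tray.
- base_board: Fixed plywood base board under the stack, 190 (x) x 110 (y) x 12 mm thick. Origin at the centre of its underside.
- clamp: Bystander: small blue G-clamp lying flat, 89 x 177 x 20 mm. Origin at its middle, underside. Leave alone.
- jar: Bystander: glass jar of beads with a red lid, 50 mm across, 65 mm high. Origin at the centre of its underside. Leave alone.

How it is judged:
By the outcome, as a careful person would: the job done as asked, in the order asked, and still so for the second after the job is handed in, with the robot touching nothing.
It also fails if it takes over 72 s, if anything falls off the work surface, if the arm or the gripper's body presses on something with over 40 N, if the wrist force passes 120 N, or if a joint passes its speed limit or range.

## Working session

There is one attempt and no reset: what is moved stays moved. The work goes in short steps, each a Python script; the robot and the scene stay as the last script left them, time stands still between calls to the robot, and variables do not carry over. Pictures are saved under pics/ and viewed, at most 10 in all, crops included, and the job is handed in when it is done.

```bash
mkdir -p pics; python3 - <<'E'
from bench import robot
import cv2
for n in("top","side"):
    d=robot.get_image(n); cv2.imwrite(f"pics/{n}0.png",d["img"]); print(n,{k:v for k,v in d.items() if k!="img"})
print(robot.current_t(),robot.current_eef_rot(),robot.current_gripper_width())
E
```

```text
top {'fovy': 51.944442716879664, 'cx': 317.5343767324986, 'cy': 200.7595602281296, 'k1': -0.006085086188859651, 'eye': array([ 382.85472607,  -99.58244887, 1095.54248227]), 'orientation': array([-2.95879608e+00, -2.10219483e-03, -1.55327938e+00])}
side {'fovy': 57.63732091407507, 'cx': 322.2592477554574, 'cy': 199.43236315900674, 'k1': -0.0309288322907704, 'eye': array([ 584.11651271, -817.3061289 ,  704.14437776]), 'orientation': array([-2.30379806e+00,  7.17321251e-04,  1.02080284e-02])}
0.1 [-3.14002894e+00 -3.52698578e-04  2.85761834e-01] 0.999034449379106
```

View pics/top0.png

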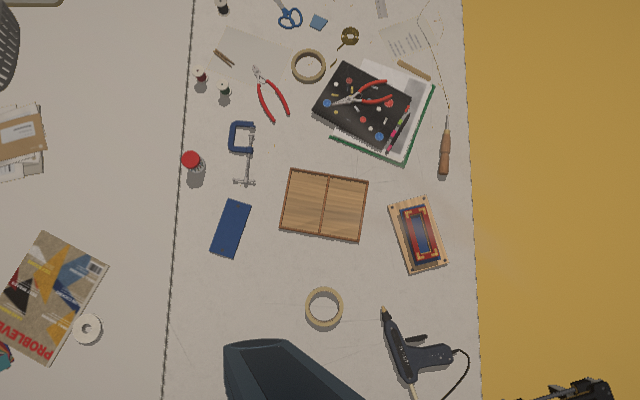

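View pics/side0.png

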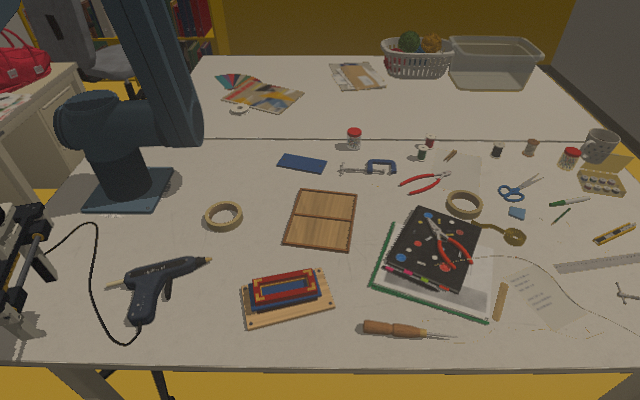

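Top view: free blue plate around (230,229), tray around (324,205), stack around (416,235), clamp around (242,150), jar at (193,160). In the side view, the plate is around (302,163), the tray around (320,220) and the stack around (285,292). I'll zoom in on the stack before fitting models.

```bash
python3 - <<'E'
import cv2,numpy as np
t=cv2.imread("pics/top0.png");s=cv2.imread("pics/side0.png")
r=lambda i:cv2.resize(i,None,fx=5,fy=5,interpolation=cv2.INTER_NEAREST)
a=r(t[190:280,380:455]);b=r(s[260:335,235:340])
c=np.zeros((590,800,3),np.uint8)
c[:450,:375]=a;c[:375,380:800]=b[:,:420]
p=cv2.resize(t[190:265,200:260],None,fx=2.5,fy=2.5,interpolation=0);c[395:395+p.shape[0],400:400+p.shape[1]]=p
cv2.imwrite("pics/crop0.png",c)
for n,i,pts in(("t",t,[(230,229),(240,215),(398,205),(300,200),(325,205),(407,225),(420,230)]),("s",s,[(302,163),(320,220),(250,305),(285,290)])):
  for u,v in pts: print(n,u,v,i[v,u],cv2.cvtColor(i,cv2.COLOR_BGR2HSV)[v,u])
E
```

```text
t 230 229 [98 69 52] [109 120  98]
t 240 215 [96 67 51] [109 120  96]
t 398 205 [ 96 128 158] [ 15 100 158]
t 300 200 [ 85 118 146] [ 16 107 146]
t 325 205 [ 72  98 121] [ 16 103 121]
t 407 225 [ 77  86 125] [  6  98 125]
t 420 230 [105  95  98] [129  24 105]
s 302 163 [92 72 61] [109  86  92]
s 320 220 [ 69 105 133] [ 17 123 133]
s 250 305 [52 73 87] [ 18 103  87]
s 285 290 [86 65 64] [119  65  86]
```

View pics/crop0.png

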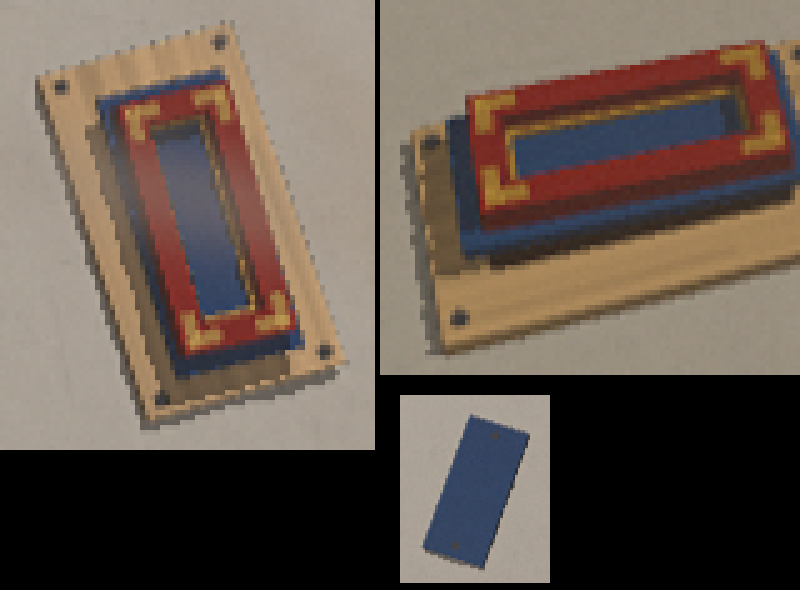

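```bash
cat > vis.py <<'E'
import numpy as np, cv2
from scipy.spatial.transform import Rotation as R
from scipy.optimize import minimize
U=4
BLUE=lambda b,g,r:b/r>1.35
RED=lambda b,g,r:r/g>1.7
WOOD=lambda b,g,r:r/b>1.36
FRAME=(132,60);PLATE=(150,68);TRAY=(170,218)
def project(d,P):
    c=(np.asarray(P)-d["eye"])@R.from_euler("xyz",d["orientation"]).as_matrix()
    s=c[:,:2]/c[:,2:]; s=s*(1+d["k1"]*(s**2).sum(1,keepdims=True))
    return s*(200/np.tan(np.radians(d["fovy"]/2)))+[d["cx"],d["cy"]]
def ray(d,u,z):   # pixel -> point on plane z
    f=200/np.tan(np.radians(d["fovy"]/2)); q=(np.array(u,float)-[d["cx"],d["cy"]])/f; s=q
    for _ in range(5): s=q/(1+d["k1"]*(s**2).sum())
    v=R.from_euler("xyz",d["orientation"]).apply([*s,1]); return (d["eye"]+v*(z-d["eye"][2])/v[2])
def box(p,size,z0,z1):
    c,s=np.cos(p[2]),np.sin(p[2]); a,b=np.array(size)/2
    return np.array([[p[0]+c*x-s*y,p[1]+s*x+c*y,z] for x in(-a,a) for y in(-b,b) for z in(z0,z1)])
def mask(d,roi,tests,seed):
    x0,y0,x1,y1=roi
    im=cv2.resize(d["img"][y0:y1,x0:x1],None,fx=U,fy=U,interpolation=cv2.INTER_LINEAR).astype(float)+1
    m=np.any([t(*np.moveaxis(im,2,0)) for t in tests],0).astype(np.uint8)
    cs,_=cv2.findContours(m,cv2.RETR_EXTERNAL,cv2.CHAIN_APPROX_NONE)
    sd=((seed[0]-x0+.5)*U,(seed[1]-y0+.5)*U)
    cs=[c for c in cs if cv2.contourArea(c)>50*U*U]
    c=max(cs,key=lambda c:cv2.pointPolygonTest(c,sd,True))
    o=np.zeros_like(m); cv2.drawContours(o,[c],-1,1,-1); return o
def fit(cams,tests,size,z0,z1,p0,extra=()):
    """cams: dicts; extra: boxes (p,size,z0,z1) unioned in. -> pose x,y,yaw, residual"""
    M=[]
    for d in cams:
        q=np.vstack([project(d,box(p0,size,z0,z1))]+[project(d,box(*e)) for e in extra])
        lo=np.maximum(q.min(0)-10,0).astype(int);hi=(q.max(0)+10).astype(int)
        M.append((d,lo,mask(d,(*lo,*hi),tests,project(d,[[p0[0],p0[1],z1]])[0])))
    def cost(p):
        s=0
        for d,lo,m in M:
            r=np.zeros_like(m)
            for e in [(p,size,z0,z1),*extra]:
                h=cv2.convexHull(((project(d,box(*e))-lo+.5)*U-.5).astype(np.float32))
                cv2.fillConvexPoly(r,np.round(h*16).astype(np.int32),1,shift=4)
            s+=np.count_nonzero(r!=m)/m.sum()
        return s/len(M)
    best=None; x=np.array(p0,float)
    for st in(8,3,1,1):
        sim=np.vstack([x]+[x+v for v in np.diag([st,st,st*.015])])
        res=minimize(cost,x,method="Nelder-Mead",options=dict(initial_simplex=sim,xatol=.02,fatol=1e-5)); x=res.x
    return x,res.fun
E
cat > look.py <<'E'
from vis import *
from bench import robot
T,S=robot.get_image("top"),robot.get_image("side")
def g(px,z): return ray(T,px,z)
def yaw(a,b,z): v=g(b,z)-g(a,z); return np.arctan2(v[1],v[0])
def show(n,*a,**k):
    for nm,c in(("top",[T]),("side",[S]),("both",[T,S])):
        p,r=fit(c,*a,**k); print(n,nm,p.round(2)[:2],round(p[2],4),round(r,4))
    return p
p=g((230,229),8); first=show("first",[BLUE],PLATE,0,8,[p[0],p[1],yaw((221,255),(238,201),8)])
p=g((324,205),11); tray=show("tray",[WOOD],TRAY,0,11,[p[0],p[1],yaw((320,237),(329,174),11)])
p=g((422,232),52); up=show("upper",[RED],FRAME,36,52,[p[0],p[1],yaw((429,257),(413,210),52)])
sp=show("spacer",[RED,BLUE],PLATE,28,36,up,extra=[(up,FRAME,36,52)])
np.savez("poses.npz",first=first,tray=tray,up=up,sp=sp)
E
python3 look.py
```

```text
first top [507.83 134.48] -0.2906 0.0748
first side [508.36 143.83] -0.2883 0.248
first both [508.29 135.38] -0.2869 0.1701
tray top [ 575.98 -115.27] -0.1564 0.0118
tray side [ 575.8  -113.82] -0.1584 0.008
tray both [ 575.67 -114.79] -0.1589 0.0122
upper top [ 497.46 -362.96] 0.2582 4.174
upper side [ 496.78 -361.58] 0.2444 0.1309
upper both [ 496.86 -362.06] 0.29 2.1593
spacer top [ 501.82 -364.22] 0.315 14.2729
spacer side [ 501.01 -351.75] 0.2895 0.2696
spacer both [ 502.07 -363.68] 0.2917 7.3823
```

```bash
python3 - <<'E'
import cv2,numpy as np
np.set_printoptions(linewidth=250,precision=2,suppress=True)
t=cv2.imread("pics/top0.png").astype(float);s=cv2.imread("pics/side0.png").astype(float)
for n,i,v,a,b,st in(("first t",t,229,212,250,2),("first s",s,163,272,332,3),("red t",t,228,390,442,1),("red s",s,292,240,340,3)):
    q=i[v,a:b:st]; print(n,"\n B/R",q[:,0]/q[:,2],"\n R/G",q[:,2]/q[:,1])
E
```

```text
first t 
 B/R [0.88 0.87 1.15 1.85 1.88 1.85 1.87 1.88 1.8  1.88 1.87 1.87 1.85 1.87 1.85 2.04 0.88 0.88 0.89] 
 R/G [1.06 1.05 0.95 0.77 0.76 0.78 0.77 0.75 0.79 0.75 0.77 0.76 0.77 0.77 0.76 0.74 1.05 1.05 1.06]
first s 
 B/R [0.84 0.84 1.67 1.63 1.52 1.56 1.58 1.51 1.6  1.57 1.51 1.57 1.56 1.6  1.52 1.52 1.6  1.56 0.96 0.82] 
 R/G [1.07 1.06 0.81 0.83 0.85 0.84 0.84 0.86 0.81 0.83 0.85 0.84 0.84 0.82 0.86 0.85 0.81 0.82 1.04 1.08]
red t 
 B/R [0.86 0.86 0.86 0.85 0.75 0.66 0.66 0.66 0.66 0.65 0.73 0.72 0.71 0.73 0.83 0.94 0.85 0.74 0.56 0.57 0.57 0.57 0.57 0.69 1.14 1.07 1.08 1.08 1.07 1.07 1.07 1.08 1.05 0.85 0.6  0.71 0.67 0.55 0.56 0.56 0.57 0.54 0.66 0.65 0.66 0.65 0.64 0.73 0.87
 0.85 0.86 0.85] 
 R/G [1.06 1.06 1.08 1.08 1.14 1.2  1.2  1.2  1.2  1.21 1.17 1.16 1.16 1.16 1.11 1.08 1.1  1.2  1.6  1.55 1.56 1.56 1.56 1.28 0.99 1.02 1.02 1.02 1.03 1.02 1.02 1.02 1.02 1.1  1.25 1.23 1.34 1.61 1.56 1.56 1.57 1.61 1.19 1.2  1.2  1.2  1.21 1.14 1.06
 1.08 1.07 1.08]
red s 
 B/R [0.85 0.54 0.6  1.7  1.43 0.3  0.3  0.32 1.89 1.84 1.82 1.73 0.96 0.58 0.25 0.27 0.28 0.3  0.31 0.3  0.3  0.31 0.39 0.51 0.51 0.42 1.77 0.75 0.54 0.54 0.66 0.83 0.84 0.84] 
 R/G [1.08 1.24 1.23 0.79 0.89 2.88 2.6  1.36 0.73 0.75 0.77 0.8  1.38 1.82 2.89 2.66 2.93 2.84 2.75 2.64 2.82 2.61 2.15 1.65 1.72 1.81 0.76 1.13 1.24 1.26 1.17 1.08 1.07 1.07]
```

```bash
sed -i 's/>1.35/>1.15/; s/>1.7/>1.36/' vis.py; sed -i '/^sp=/d; s/,sp=sp//' look.py
cat >> look.py <<'E'
o=[]
for d,b in((T,(190,265,200,260)),(S,(145,180,265,340)),(T,(190,280,380,455)),(S,(260,335,235,340))):
    v0,v1,u0,u1=b; c=cv2.resize(d["img"][v0:v1,u0:u1],None,fx=5,fy=5,interpolation=0)
    for p,s,z0,z1 in((first,PLATE,0,8),(up,FRAME,36,52)):
        h=cv2.convexHull(project(d,box(p,s,z0,z1)).astype(np.float32))
        cv2.polylines(c,[np.round((h-[u0,v0]+.5)*5-.5).astype(int)],True,(0,255,0),1)
    o.append(c)
W=np.zeros((950,950,3),np.uint8);
for c,(y,x) in zip(o,((0,0),(0,320),(400,0),(400,400))): W[y:y+c.shape[0],x:x+c.shape[1]]=c[:950-y,:950-x]
cv2.imwrite("pics/fit0.png",cv2.resize(W,(600,600),interpolation=cv2.INTER_AREA))
E
python3 look.py
```

```text
first top [507.39 134.36] -0.2915 0.0417
first side [506.84 142.55] -0.2878 0.1698
first both [507.22 134.87] -0.2932 0.1136
tray top [ 576.   -115.26] -0.1562 0.0118
tray side [ 575.73 -113.76] -0.1591 0.0085
tray both [ 575.58 -114.79] -0.1588 0.0124
upper top [ 497.37 -363.86] 0.244 0.0511
upper side [ 496.92 -362.56] 0.2447 0.0365
upper both [ 497.33 -363.84] 0.2499 0.0464
```

View pics/fit0.png

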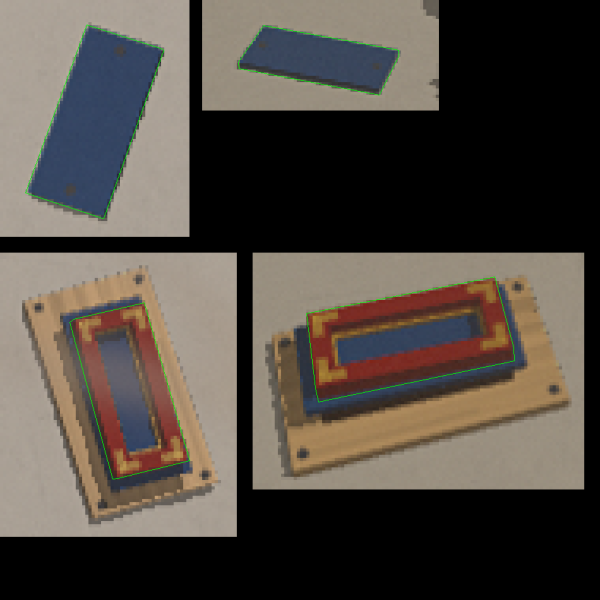

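The plate overlay hugs the blue plate in both views, and the red frame outline fits within about 1 px. I'll move the red frame now.

```bash
cat > act.py <<'E'
import numpy as np
from bench import robot
P=np.pi
def bay(tray,s): return np.array([tray[0]-s*53*np.sin(tray[2]),tray[1]+s*53*np.cos(tray[2]),tray[2]])
def w(): return round(93*robot.current_gripper_width(),1)
def pick(p,ztcp,up,op=.88):
    o=[P,0,p[2]]
    robot.move_gripper(op)
    robot.move_ptp([p[0],p[1],ztcp+50],o)
    hit=robot.move_linear([p[0],p[1],ztcp],o,speed=80,f_stop=8)
    print("hit",hit,robot.current_tcp_pos().round(1))
    robot.move_gripper(0.0); print("w",w(),"f",robot.current_finger_force())
    robot.move_linear([p[0],p[1],ztcp+up],o,speed=100)
    print("lifted w",w(),robot.current_contact_force().round(2),"t",robot.current_t())
def place(p,ztcp,h=50,op=.82,over=3):
    o=[P,0,p[2]]
    robot.move_ptp([p[0],p[1],ztcp+h],o)
    robot.move_linear([p[0],p[1],ztcp+5],speed=100)
    hit=robot.move_linear([p[0],p[1],ztcp-over],speed=15,f_stop=3)
    print("contact",hit,robot.current_tcp_pos().round(2),robot.current_contact_force().round(2),w())
    robot.move_gripper(op); robot.sleep(.2)
    robot.move_linear([p[0],p[1],ztcp+h],speed=120); print("t",robot.current_t())
E
python3 - <<'E'
from act import *
import cv2
d=np.load("poses.npz")
pick(d["up"],45,60)
place(bay(d["tray"],1),14)
im=np.vstack([robot.get_image("top")["img"][100:300,150:550],robot.get_image("side")["img"][140:350,150:550]]); cv2.imwrite("pics/red.png",cv2.resize(im,None,fx=1.4,fy=1.4))
E
```

```text
hit False [ 497.5 -364.1   45.2]
w 59.5 f 29.999816715717316
lifted w 59.8 [-0.04  0.41 -1.52] t 4.25
contact True [584.49 -62.55  14.39] [-0.63  0.15  3.65] 59.9
t 7.7667
```

View pics/red.png

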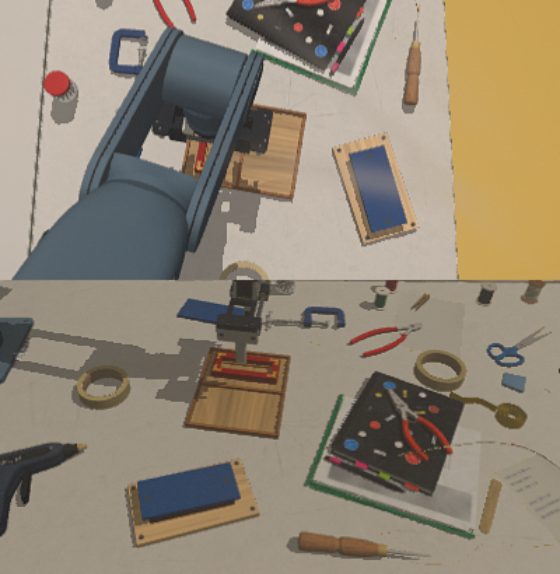

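Red frame lies in the left bay, and the spacer (bare blue plate on the board) stayed put. Next I'll refit both plates by their top faces only.

```bash
cat > plates.py <<'E'
from vis import *
from bench import robot
T,S=robot.get_image("top"),robot.get_image("side")
T0=dict(T,img=cv2.imread("pics/top0.png"));S0=dict(S,img=cv2.imread("pics/side0.png"))
z=dict(np.load("poses.npz"))
c=np.cos;s=np.sin
for nm,d,p,h in(("first",T0,z["first"],8),("first",S0,z["first"],8),("sp",T,z["up"],36),("sp",S,z["up"],36)):
    # brightness along both axes, 2 mm steps around edges on top face plane
    img=d["img"].astype(np.float32)
    for ax,L in((0,75),(1,34)):
      for sg in(-1,1):
        e=np.array([c(p[2]),s(p[2])]) if ax==0 else np.array([-s(p[2]),c(p[2])])
        o=np.array([-e[1],e[0]])
        pr=[]
        for r in np.arange(-8,13,2):
            q=project(d,[[*(p[:2]+sg*(L+r)*e+k*o),h] for k in np.linspace(-25,25,21)]).astype(np.float32)
            v=cv2.remap(img,q[:,0],q[:,1],cv2.INTER_LINEAR).reshape(-1,3).mean(0); pr.append((int(v[0]),round(float(v[0]/v[2]),2)))
        print(nm,"top" if d is T or d is T0 else "side","xy"[ax],sg,pr)
E
python3 plates.py
```

```text
first top x -1 [(97, 1.81), (98, 1.86), (99, 1.92), (93, 1.55), (89, 1.02), (102, 0.89), (133, 0.88), (148, 0.88), (151, 0.88), (150, 0.88), (150, 0.88)]
first top x 1 [(95, 1.78), (96, 1.85), (96, 1.89), (101, 1.53), (117, 1.1), (141, 0.91), (151, 0.87), (151, 0.88), (150, 0.88), (150, 0.88), (150, 0.88)]
first top y -1 [(98, 1.87), (98, 1.87), (99, 1.89), (99, 1.95), (82, 1.72), (80, 1.03), (130, 0.88), (150, 0.88), (150, 0.88), (149, 0.88), (149, 0.88)]
first top y 1 [(98, 1.87), (97, 1.91), (99, 1.8), (112, 1.3), (138, 0.93), (151, 0.87), (151, 0.88), (150, 0.88), (150, 0.88), (150, 0.88), (150, 0.88)]
first side x -1 [(88, 1.52), (89, 1.6), (91, 1.67), (96, 1.42), (108, 1.02), (120, 0.86), (126, 0.83), (128, 0.83), (127, 0.83), (127, 0.83), (127, 0.84)]
first side x 1 [(89, 1.56), (90, 1.6), (89, 1.62), (87, 1.53), (87, 1.22), (97, 0.96), (118, 0.86), (128, 0.83), (128, 0.83), (127, 0.83), (127, 0.83)]
first side y -1 [(91, 1.58), (92, 1.6), (92, 1.6), (86, 1.52), (74, 1.35), (61, 1.14), (56, 1.03), (59, 0.98), (72, 0.93), (94, 0.87), (115, 0.84)]
first side y 1 [(90, 1.64), (91
[... 620 characters left out ...]
 (121, 1.36), (118, 1.37), (94, 1.08), (85, 0.77), (90, 0.69), (92, 0.69), (91, 0.69), (100, 0.67), (122, 0.64)]
sp side x -1 [(91, 1.75), (93, 1.84), (93, 1.87), (95, 1.91), (89, 1.65), (61, 0.69), (62, 0.56), (61, 0.61), (60, 0.62), (59, 0.62), (63, 0.59)]
sp side x 1 [(91, 1.69), (92, 1.73), (92, 1.62), (92, 1.01), (87, 0.6), (88, 0.54), (87, 0.55), (87, 0.55), (87, 0.55), (87, 0.55), (87, 0.55)]
sp side y -1 [(93, 1.78), (93, 1.79), (94, 1.79), (92, 1.76), (81, 1.61), (62, 1.28), (52, 1.02), (41, 0.77), (37, 0.67), (45, 0.62), (68, 0.55)]
sp side y 1 [(93, 1.78), (93, 1.81), (93, 1.85), (94, 1.27), (104, 0.85), (122, 0.82), (129, 0.83), (130, 0.83), (129, 0.83), (130, 0.83), (130, 0.84)]
```

```bash
cat > plates.py <<'E'
from vis import *
from bench import robot
T,S=robot.get_image("top"),robot.get_image("side")
T0=dict(T,img=cv2.imread("pics/top0.png"));S0=dict(S,img=cv2.imread("pics/side0.png"))
z=dict(np.load("poses.npz"))
def br(th,bmin=0): return lambda b,g,r:(b/r>th)&(b>bmin)
o={}
for nm,p,h,a in(("first",z["first"],8,((T0,br(1.25)),(S0,br(1.2,74)))),("sp",z["up"],36,((T,br(.93)),(S,br(1.2,74))))):
    f=[fit([d],[t],PLATE,h-.01,h,p) for d,t in a]
    for q,r in f: print(nm,q.round(2)[:2],q[2].round(4),round(r,4))
    o[nm]=np.mean([q for q,r in f],0); print(o[nm])
z.update(o); np.savez("poses.npz",**z)
E
python3 plates.py
```

```text
first [506.23 133.54] -0.288 0.0347
first [507.18 134.47] -0.294 0.0518
[ 5.06704521e+02  1.34004924e+02 -2.91026976e-01]
sp [ 496.37 -363.53] 0.262 0.0172
sp [ 496.86 -365.15] 0.2638 0.036
[ 4.96614359e+02 -3.64339058e+02  2.62886105e-01]
```

```bash
python3 - <<'E'
from act import *
import cv2
d=np.load("poses.npz")
pick(d["sp"],29,70)
s=robot.get_image("side")["img"]
place(d["first"],9,h=60,op=.85)
robot.move_ptp([480,-100,220],[P,0,d["tray"][2]])
im=np.hstack([cv2.resize(s[150:350,180:380],None,fx=2,fy=2),cv2.resize(robot.get_image("side")["img"][140:340,230:430],None,fx=2,fy=2)]); cv2.imwrite("pics/sp.png",im)
E
```

```text
hit False [ 496.8 -364.6   29.1]
w 67.4 f 30.000897645950317
lifted w 67.6 [-0.17 -0.11 -2.69] t 11.65
contact True [507.27 134.07   9.53] [-0.15 -0.53  3.43] 67.8
t 15.925
```

View pics/sp.png

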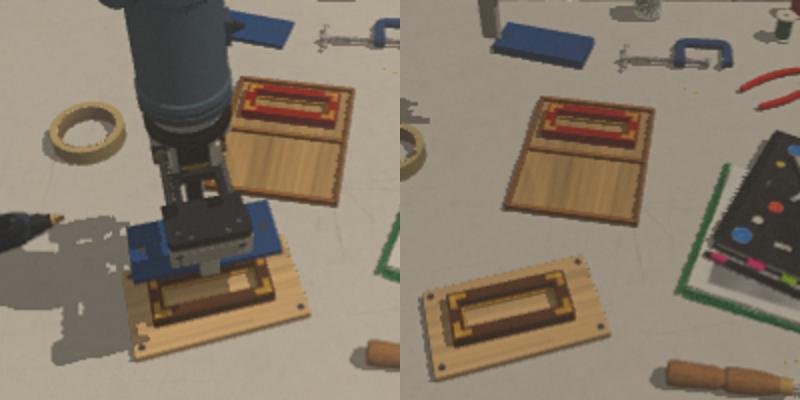

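The left half shows the spacer lifting cleanly. On the right it sits on the first plate, with the dark frame at about (510,305) in the composite. I'll fit the dark frame and check how well the plates line up.

```bash
cat > chk.py <<'E'
from vis import *
from bench import robot
T,S=robot.get_image("top"),robot.get_image("side")
z=dict(np.load("poses.npz"))
def br(th,bmin=0): return lambda b,g,r:(b/r>th)&(b>bmin)
for d,t in((T,br(1.25)),(S,br(1.2,74))):
    q,r=fit([d],[t],PLATE,15.99,16,z["first"]); e=q-z["first"]; c,s=np.cos(z["first"][2]),np.sin(z["first"][2])
    print("pile",q.round(2)[:2],q[2].round(4),round(r,4),"off along/across",(c*e[0]+s*e[1]).round(2),(c*e[1]-s*e[0]).round(2))
L=[]
for th in(70,85):
  for n,d in(("t",T),("s",S)):
    try: q,r=fit([d],[lambda b,g,r:r<th],FRAME,12,28,z["sp"]); print(th,n,q.round(2)[:2],q[2].round(4),round(r,4))
    except Exception as e: print(th,n,e)
cv2.imwrite("pics/T2.png",T["img"]);cv2.imwrite("pics/S2.png",S["img"])
a=cv2.resize(T["img"][185:270,190:290],None,fx=4,fy=4,interpolation=cv2.INTER_CUBIC);b=cv2.resize(S["img"][140:190,260:350],None,fx=4,fy=4,interpolation=cv2.INTER_CUBIC)
a2=cv2.resize(T["img"][185:285,375:460],None,fx=2,fy=2)
W=np.zeros((540,800,3),np.uint8);W[:340,:400]=a;W[:200,410:770]=b;W[210:410,410:580]=a2;cv2.imwrite("pics/pile.png",W)
E
python3 chk.py
```

```text
pile [507.52 136.29] -0.3355 0.2214 off along/across 0.12 2.42
pile [508.64 134.17] -0.2942 0.0617 off along/across 1.81 0.71
70 t max() iterable argument is empty
70 s [ 405.95 -188.34] -1.4171 1.0
85 t max() iterable argument is empty
85 s [ 488.08 -336.85] 0.2966 3.4102
```

View pics/pile.png

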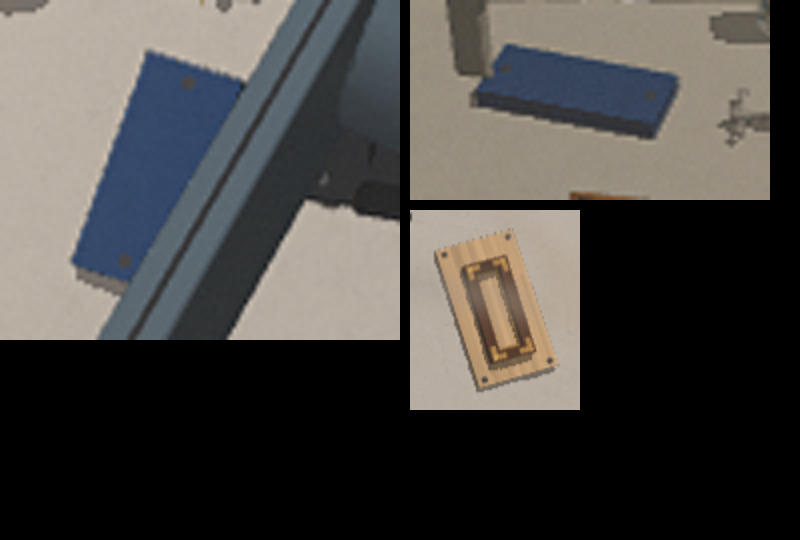

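```bash
cat > dark.py <<'E'
from vis import *
from bench import robot
T,S=robot.get_image("top"),robot.get_image("side")
z=dict(np.load("poses.npz"))
for n,d,ths in(("t",T,(110,120,130,140)),("s",S,(60,70,80,90,100))):
  lo,hi=(np.array(f(0)) for f in(lambda a:project(d,box(z["sp"],FRAME,12,28)).min(a),lambda a:project(d,box(z["sp"],FRAME,12,28)).max(a)))
  c=d["img"][int(lo[1]):int(hi[1]),int(lo[0]):int(hi[0]),2]; print(n,"R pct",np.percentile(c,[5,15,25,35,50,65,80,95]))
  for th in ths:
    try: q,r=fit([d],[lambda b,g,r:r<th],FRAME,12,28,z["sp"]); print(th,n,q.round(2)[:2],q[2].round(4),round(r,4))
    except Exception as e: print(th,n,e)
E
python3 dark.py
```

```text
t R pct [ 84.55  99.   110.   121.   172.   184.   191.   199.  ]
110 t [ 494.09 -364.24] 0.2666 2.4041
120 t [ 490.   -365.33] 0.2637 0.1754
130 t [ 489.63 -365.38] 0.2632 0.1107
140 t [ 490.21 -365.59] 0.2717 0.0812
s R pct [ 58.    75.    81.    93.   133.   153.   159.   169.05]
60 s [ 495.4  -361.73] 0.3227 27.529
70 s [ 405.95 -188.34] -1.4171 1.0
80 s [ 426.   -203.43] 3.0222 1.0
90 s [ 495.87 -364.23] 0.2778 1.0406
100 s [ 494.49 -365.74] 0.2827 0.179
```

```bash
python3 - <<'E'
from act import *
d=np.load("poses.npz")
pick(np.array([494,-365,.265]),21,70)
place(bay(d["tray"],-1),14,h=60)
robot.move_j([-1.488,0.259,1.535,0,1.348,-0.203])
print(robot.current_t())
E
sed -i '/^L=/,/except/d' chk.py; sed -i 's/pile.png/pile2.png/; s/^a2=.*/a2=cv2.resize(T["img"][155:255,265:385],None,fx=3,fy=3)/; s/^W=np.*/W=np.zeros((540,800,3),np.uint8);W[:340,:400]=a;W[:200,410:770]=b;W[210:510,410:770]=a2;cv2.imwrite("pics\/pile2.png",W)/' chk.py
python3 chk.py
```

```text
hit False [ 494.2 -365.2   21.1]
w 59.8 f 30.00054270029068
lifted w 59.3 [-0.29 -0.05 -1.81] t 20.8417
contact True [ 567.67 -167.25   14.42] [-0.43  0.28  4.44] 59.6
t 24.1917
26.2333
pile [506.05 133.73] -0.2881 0.0251 off along/across -0.55 -0.45
pile [507.93 134.25] -0.288 0.056 off along/across 1.11 0.58
```

View pics/pile2.png

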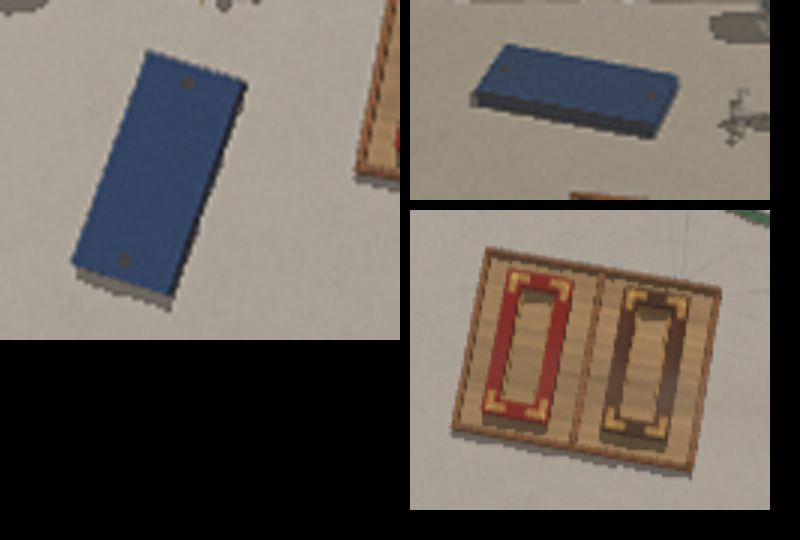

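Both frames lie flat in their bays. Comparing each camera with itself, the plates line up within about 0.8 mm in position and 0.006 rad in yaw. The job is ready to hand in.

```bash
python3 -c "
from bench import robot
print(robot.hand_in())"
```

```text
the job is handed in; nothing more can be done
None
```

I handed the job in at about 26 s: the red and dark frames each lie flat in their own tray bay, and the spacer plate sits on the other blue plate with edges flush to within about 1 mm in the camera images.

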